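# Clamp a cassette shell in the glue jig

## Robot

A 7-joint arm with a two-finger parallel gripper is mounted at the origin on a cart in front of the work surface, level with it; the furniture and walls round the work are solid. World frame = base frame: x ahead of the robot, y to its left, z up, the work surface at z = 0. Lengths are in m, angles in rad, forces in N, time in s.
With the tool pointing down it reaches from about 0.4 to 0.875 m from the base axis. Payload 6.5 kg.
Tool frame: the origin (TCP) lies between the finger pads; the fingertips stand 11 mm ahead of it and the grasp point (between the pads) lies 8 mm behind it; z points along the fingers, y is the line along which they close (so a half turn about z gives the same grasp; the last joint's range is limited). The gripper opens to 85 mm and grips with 20 to 120 N. Pads are 22 mm wide; open, the fingers measure 114 mm over their backs; the gripper's body (76 mm by 85 mm) begins 54 mm behind the grasp point. The pads swing forward as they close: fully open they stand 13 mm farther back than shut.
Start: joints at [-1.32, 0.536, -0.004, 1.538, 0.003, 1.067, -0.071], TCP at [0.202, 0.618, 0.242] pointing down, gripper open.
Joint ranges: [-2.7, 2.7], [-0.37, 2.16], [-1.27, 1.26], [0.24, 2.4], [-1.31, 4.45], [0.19, 1.91], [-2.76, 2.76]. Speed limits (rad/s): [2.39, 2.39, 3.14, 3.14, 3.14, 3.14, 3.14].

## Interface

Orientations are given as a unit quaternion [x, y, z, w].
In Python, from cell import bot gives the robot as it stands.
- The arm moves only by the tool send_rows, never from a script. Its argument "commands" is a list of rows, each a list of 7 numbers: the turn, a rotation vector about the world's x, y, z in rad, then the shift along the world's x, y, z in mm, then the opening, from 0 (shut) to 1 (fully open). A call has exactly 5 rows; each row is the pose to reach, as a shift and turn from the pose commanded when the call began; what a row does not reach only later rows make up. A row lasts 1/12 s, in which the tool goes at most 41.7 mm and 7.16 degrees, less where a joint would pass 70% of its speed; a pose out of reach is approached as far as the arm can. A call with a gripper value outside its range is refused whole. The fingers move at their own pace and stop on an object; "newtons" is the grip in N (left out, the last holds). Time passes only in rows, so rows that repeat a pose let the fingers close, or fill a call up. It gives the time, the measured TCP pose, the force, the opening and the grip force at its end, in the units of the state.
- bot.get_state(): the state, without advancing time (a new reading comes with each control period).
- bot.snapshot(name): name is "scene" or "top" or "wrist"; returns the picture (420x560x3 uint8, red, green, blue); there is no depth.
- bot.camera_model(name): a dict with "camera_matrix" (3x3 intrinsics, pixels), "T" (4x4, takes a point from camera to world coordinates). Camera axes: x right, y down, z forward; pixel columns grow to the right and rows downward; lengths in m; the calibration is good to about 2 mm. A picture is of the moment at which its call begins: read the wrist's pose just before it. camera_model takes no time and is no camera call; for the wrist camera it gives the pose at the moment of the call.
- bot.hand_in(): hands the job in; it is judged then, once.
Trained networks look in the newest picture that a camera, given by its name, has taken for a name from the list of things; names that differ only in an ending like _2 or _b are one class to them, and where a whole thing is asked for, a point or a joint stands for the part that bears it (a point fixed in the world has none). Each returns a list of dicts, best first, with "confidence" (0 to 1); they miss things now and then, are a little off and sometimes report something else, mostly with a low value. They report only what shows in the picture. A call takes as long as a camera call. They do not tell look-alikes from the thing itself.
- bot.search_frame(camera, label): "extent" ([left, top, right, bottom] in pixels, round what is visible of it).
- bot.silhouettes(camera, label): "pixels" (420x560 bool, what is visible of it) and "extent" ([left, top, right, bottom] in pixels, round what is visible of it).
The state is a dict: "time_s": time; "joint_positions": joint angles; "qd": joint speeds; "joint_torque": joint torques, N m; "position": TCP position; "tool_rot": TCP orientation; "ft_force": force on the tool from outside, world axes, zero at the start; "wrist_torque": the same for the moment, N m; "width": finger opening in m; "gripper_force": force on a finger pad.
Only numpy, scipy, OpenCV 4.12 (cv2) and the standard library are available. Lean on these libraries where they do the work, as an engineer would, in place of code of your own. Each camera call takes 0.05 s, during which the arm holds its last target. There are 200 camera calls.

## Task

The cassette's shell has just been glued: push the grey cassette that lies on the plywood jig along its guides until it sits fully home against the end stop, with the clamp still open. Then press the red-handled sprung lever down until the catch holds it, and let go, so that the clamp stays shut on the cassette. Leave the glue bottle, the heat sink and the cutters alone.

Things in the scene. Friction and masses are not known exactly. Their poses are not given: they have to be found in the camera images.
- glue_jig: fixed jig: plywood bed 10 mm thick, x -75..75, y -130..65 mm. Origin on the bench below the cassette's home centre; x away from the robot, y to the left, z up. Aluminium guide rails (tops 18 mm above the bench), 67 mm apart for y = 8..52 mm, flare to about 90 mm apart at y = -42 mm. End stop: face at y = 50 mm, top 20 mm above the bench
- home (a point): where the cassette's centre lies when it is home (16 mm above the bench, on the jig; axes as the jig's)
- cassette_center (a point): centre of the loose grey cassette (cream label, red stripe), 64 (x) x 100 (y) x 12 (z) mm, about 0.05 kg. It lies flat on the jig's bed, long side along the guides, 72 to 90 mm short of home on the -y side, slightly crooked; it is slid home along the jig's +y by pushing its free short edge
- clamp_lever (a joint): lever angle, rad: 0 = raised by its spring (0.40 above level), 0.40 = level. Pressed past about 0.40 a sprung catch snaps over the lever's side pin and holds it by itself at 0.39 to 0.40; hard stop at 0.43. Let go earlier, it springs back up. Its rubber pad meets the cassette at about 0.34
- lever_press (a point): middle of the top face of the lever's red handle (56 x 28 x 14 mm). About 106 mm above the bench when raised, 47 mm held down; on its arc down it shifts about 15 mm along the jig's -x. Pressing it takes about 3 N at first, growing to about 8 to 10 N at the catch. x runs along the lever to its hinge, z out of the top face
- lever_hinge (a point): the lever's hinge axis (parallel to the jig's y), at x = 52, y = 22 mm of the jig, 40 mm above the bench. From here the lever runs across the guides along the jig's -x, towards the robot; lever_press is 152 mm along it. Hinge cheeks reach 50 mm height
- catch_top (a point): top of the small dark sprung catch that stands beside the lever on its +y side, near the handle, 60 mm above the bench, 8 mm wide; keep off it
- uv_glue: bystander: small black bottle, 36 mm across, 118 mm tall, standing loose behind the jig; origin under its centre
- heatsink: bystander: finned aluminium heat sink 26 x 60 x 30 mm, loose, to the right and in front of the jig; origin under its centre
- side_cutters: bystander: red-handled side cutters 145 x 50 x 11 mm lying loose to the right; origin under the centre
Things that resemble listed ones, but are neither listed nor needed, are in the scene too. Leave any blue or turquoise look-alike of the part that bears cassette_center alone.

How it is judged:
On the way, in this order (a step that is already met when the one before it is completed fails the run):
1. the cassette is pushed fully home against the end stop (within 4 mm) while the lever is still up (y of cassette_center in the frame of glue_jig above -0.004 m and horizontal distance between cassette_center and home below 0.006 m and value of joint clamp_lever below 0.25 rad), for 0.2 s.
2. the lever is pressed down to the catch (value of joint clamp_lever above 0.375 rad), for 0.1 s.
At the end, for the whole second after the job is handed in: The cassette lies flat on the bed within 4 mm of the end stop (centre within 6 mm of home), and the lever is held down by its catch (angle above 0.375 rad) with nothing pressing it (y of cassette_center in the frame of glue_jig above -0.004 m and horizontal distance between cassette_center and home below 0.006 m and z of cassette_center in the frame of home between -0.003 and 0.003 m and value of joint clamp_lever above 0.375 rad); the robot touches nothing.
It fails at once if the glue bottle, heat sink or cutters are moved more than 30 mm or the bottle is tipped over (distance of any of uv_glue, heatsink, side_cutters from where it was at the start of the episode above 0.03 m or angle between uv_glue's own z axis and vertical above 0.5 rad).
It also fails if it takes over 43 s, if anything falls off the work surface, if the arm or the gripper's body presses on something with over 40 N, if the wrist force passes 120 N, or if a joint passes its speed limit or range.

## Working session

There is one attempt and no reset: what is moved stays moved. The work goes in short steps, Python scripts to look and compute and a tool call to move; the robot and the scene stay as the last step left them, time stands still between calls to the robot, and variables do not carry over. Pictures are saved under pics/ and viewed, at most 10 in all, crops included, and the job is handed in when it is done.

Besides the shell and the picture viewer there is one more tool, called as name(argument=value, ...), one argument or row to a line, values as JSON. send_rows: Moves the arm, as the interface text tells. Its arguments: {"type":"object","properties":{"commands":{"type":"array","items":{"type":"array","items":{"type":"number"}}},"newtons":{"type":"number"}},"required":["commands"]}

```bash
mkdir -p pics
cat > h.py <<'E'
import numpy as np, cv2
from cell import bot
def ray(cam,u,v,z):
    m=bot.camera_model(cam);K=np.array(m["camera_matrix"]);T=np.array(m["T"])
    d=T[:3,:3]@np.linalg.inv(K)@[u,v,1.];o=T[:3,3]
    return o+d*(z-o[2])/d[2]
def proj(cam,p):
    m=bot.camera_model(cam);K=np.array(m["camera_matrix"]);T=np.linalg.inv(np.array(m["T"]))
    q=K@(T[:3,:3]@np.array(p)+T[:3,3]);return q[:2]/q[2]
def save(n,im): cv2.imwrite(f"pics/{n}.png",im[:,:,::-1])
E
python3 - <<'E'
from h import *
a=bot.snapshot("top");b=bot.snapshot("scene")
save("top0",a);save("scene0",b)
for c in("top","scene"):
  print(c,np.round(bot.camera_model(c)["T"],3).tolist())
  for l in("glue_jig","cassette_center","clamp_lever","uv_glue","heatsink","side_cutters"):
    for r in bot.search_frame(c,l): print(c,l,np.round(r["extent"]),round(r["confidence"],2))
print(bot.get_state())
E
```

```text
top [[-0.009, -0.981, 0.194, 0.341], [-1.0, 0.009, -0.006, -0.011], [0.004, -0.194, -0.981, 1.364], [0.0, 0.0, 0.0, 1.0]]
top glue_jig [250. 200. 314. 265.] 0.97
top cassette_center [280. 264. 316. 299.] 0.83
top cassette_center [340. 213. 360. 249.] 0.83
top cassette_center [122. 253. 158. 280.] 0.81
top clamp_lever [255. 206. 272. 262.] 0.6
top uv_glue [249. 197. 312. 264.] 0.63
top uv_glue [247. 154. 258. 169.] 0.54
top heatsink [366. 275. 385. 284.] 0.5
top heatsink [251. 200. 313. 261.] 0.46
top side_cutters [386. 202. 403. 247.] 0.81
scene [[0.665, -0.468, 0.582, -0.242], [-0.747, -0.417, 0.518, -0.733], [0.0, -0.779, -0.627, 0.996], [0.0, 0.0, 0.0, 1.0]]
scene glue_jig [232. 222. 324. 284.] 0.62
scene cassette_center [224. 291. 267. 309.] 0.95
scene cassette_center [131. 195. 156. 221.] 0.93
scene cassette_center [273. 245. 319. 274.] 0.88
scene cassette_center [326. 283. 351. 319.] 0.56
scene clamp_lever [230. 218. 277. 240.] 0.7
scene uv_glue [298. 170. 313. 211.] 0.69
scene heatsink [317. 339. 338. 366.] 0.83
scene heatsink [231. 218. 323. 282.] 0.15
{'time_s': 0.7, 'joint_positions': array([-1.3202012 ,  0.53636948, -0.00438704,  1.53792023,  0.00261925,
        1.06728473, -0.07119932]), 'qd': array([ 4.63876955e-05, -2.36079562e-04, -2.28024125e-03, -5.21355855e-04,
        3.48843047e-04,  8.96697461e-05,  4.95226321e-04]), 'joint_torque': array([-3.34493516e-04, -5.83184910e+01,  1.04734909e+00, -2.59392643e+01,
        1.24156277e-02,  1.58541778e-03, -6.19653960e-06]), 'position': array([0.20249918, 0.61764198, 0.24230191]), 'tool_rot': array([1.57718555e-01, 9.87484105e-01, 9.58741580e-06, 2.71190053e-05]), 'ft_force': array([ 0.20242613, -0.08551038,  0.59861693]), 'wrist_torque': array([-0.00114288, -0.00731131, -0.02899094]), 'gripper_force': 0.0, 'width': 0.08548847308184274}
```

View pics/top0.png

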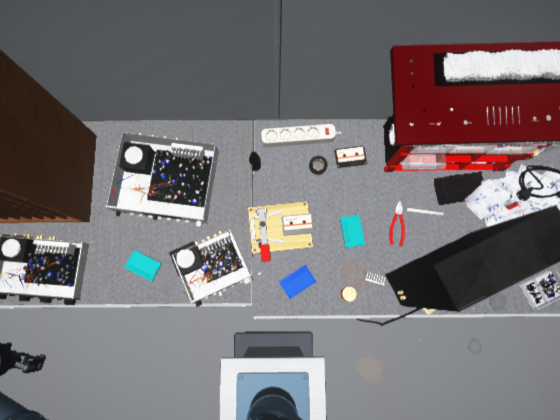

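View pics/scene0.png

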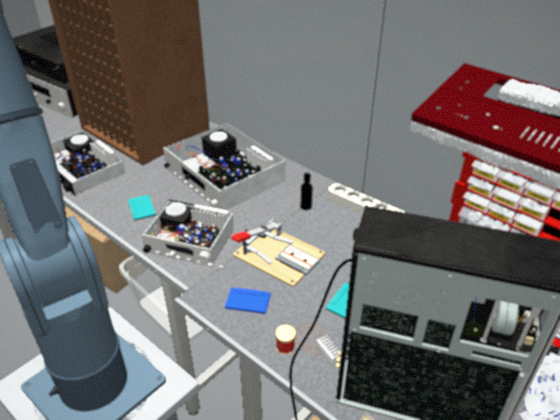

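The top view shows the jig at about (281,227), the lever handle at (265,253) and the cassette on the jig at (297,222). The cassette candidates are:
- grey with cream label on the jig, (297,222)
- blue at (298,281)
- turquoise at (351,231)
- turquoise at (142,265)
- white/grey box at (350,156), off the jig

Only the one at (297,222) lies on the jig and has the label and stripe. I'll confirm it in a crop.

Run:
```python
from h import *
a=cv2.imread("pics/top0.png")[190:275,235:365]
cv2.imwrite("pics/crop0.png",cv2.resize(a,None,fx=6,fy=6,interpolation=cv2.INTER_CUBIC))
for n,u,v,z in(("cass",297,222,.022),("jigTL",249,207,.01),("jigBL",252,251,.01),("jigTR",311,203,.01),("jigBR",313,248,.01),("handle",265.5,253,.106),("bottle",254,160,.06)):
    print(n,np.round(ray("top",u,v,z),3))
```

```text
cass [ 0.565 -0.084  0.022]
jigTL [0.618 0.07  0.01 ]
jigBL [0.475 0.06  0.01 ]
jigTR [ 0.63  -0.132  0.01 ]
jigBR [ 0.483 -0.134  0.01 ]
handle [0.459 0.015 0.106]
bottle [0.761 0.052 0.06 ]
```

View pics/crop0.png

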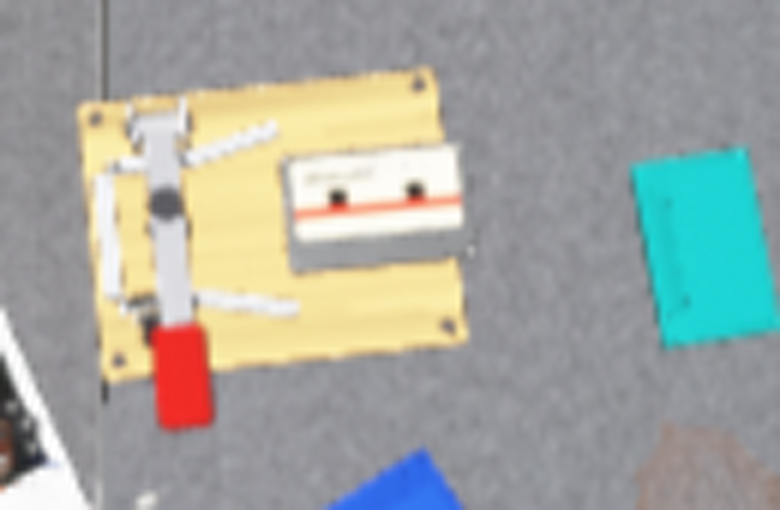

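The crop confirms it: the grey cassette with cream label and red stripe is at crop (378,208), and the lever's red handle is at (183,375). I'll move above the jig now.

send_rows(
  commands=[
    [0, 0, -0.06, 30, -28, 10, 0.4],
    [0, 0, -0.12, 60, -56, 20, 0.4],
    [0, 0, -0.18, 90, -84, 30, 0.4],
    [0, 0, -0.24, 120, -112, 40, 0.4],
    [0, 0, -0.3, 150, -140, 50, 0.4],
  ],
)

```text
time_s: 1.12
position: [0.3516, 0.478, 0.2923]
tool_rot: [0.305, 0.952, 0.0, 0.0]
ft_force: [1.1, 1.3, -1.7]
width: 0.034
gripper_force: 0.0
```

send_rows(
  commands=[
    [0, 0, -0.06, 24, -32, 0, 0.4],
    [0, 0, -0.12, 48, -64, 0, 0.4],
    [0, 0, -0.18, 72, -96, 0, 0.4],
    [0, 0, -0.24, 96, -128, 0, 0.4],
    [0, 0, -0.3, 120, -160, 0, 0.4],
  ],
)

```text
time_s: 1.53
position: [0.4714, 0.3179, 0.292]
tool_rot: [0.444, 0.896, 0.0, 0.0]
ft_force: [1.3, 0.5, -0.3]
width: 0.0342
gripper_force: 0.0
```

send_rows(
  commands=[
    [0, 0, -0.06, 10, -38, 0, 0.4],
    [0, 0, -0.12, 20, -76, 0, 0.4],
    [0, 0, -0.18, 30, -114, 0, 0.4],
    [0, 0, -0.24, 40, -152, 0, 0.4],
    [0, 0, -0.3, 50, -190, 0, 0.4],
  ],
)

```text
time_s: 1.95
position: [0.5207, 0.1277, 0.2919]
tool_rot: [0.573, 0.82, 0.0, 0.0]
ft_force: [1.3, 0.5, -0.0]
width: 0.034
gripper_force: 0.0
```

send_rows(
  commands=[
    [0, 0, -0.06, 0, -41, 0, 0.4],
    [0, 0, -0.12, 0, -82, 0, 0.4],
    [0, 0, -0.18, 0, -123, 0, 0.4],
    [0, 0, -0.24, 0, -164, 0, 0.4],
    [0, 0, -0.275, 0, -200, 0, 0.4],
  ],
)

```text
time_s: 2.37
position: [0.5201, -0.0733, 0.292]
tool_rot: [0.68, 0.733, 0.0, 0.0]
ft_force: [1.2, 0.6, -0.4]
width: 0.0344
gripper_force: 0.0
```

Run:
```python
from h import *
s=bot.get_state();print(s["time_s"],s["position"],s["tool_rot"],s["width"])
im=bot.snapshot("wrist");save("w1",im)
m=bot.camera_model("wrist");print(np.round(m["T"],4).tolist(),np.array(m["camera_matrix"]).tolist())
np.savez("w1.npz",T=m["T"],K=m["camera_matrix"])
for l in("glue_jig","cassette_center","clamp_lever"):
    for r in bot.search_frame("wrist",l): print(l,np.round(r["extent"]),round(r["confidence"],2))
```

```text
2.3667 [ 0.5200536  -0.07329987  0.29203388] [6.80177300e-01 7.33047509e-01 1.73580836e-04 3.99246770e-04] 0.03435246448792873
[[0.9979, 0.0617, 0.0204, 0.5137], [0.065, -0.9529, -0.2963, -0.0074], [0.0011, 0.297, -0.9549, 0.4232], [0.0, 0.0, 0.0, 1.0]] [[373.07126299284744, 0.0, 278.32223441107914], [0.0, 373.07126299284744, 207.06187593331447], [0.0, 0.0, 1.0]]
glue_jig [182.  24. 387. 213.] 0.9
cassette_center [106. 108. 200. 210.] 0.63
cassette_center [237. 281. 325. 335.] 0.57
clamp_lever [179.  36. 380.  86.] 0.55
clamp_lever [182.  22. 386. 209.] 0.38
```

View pics/w1.png

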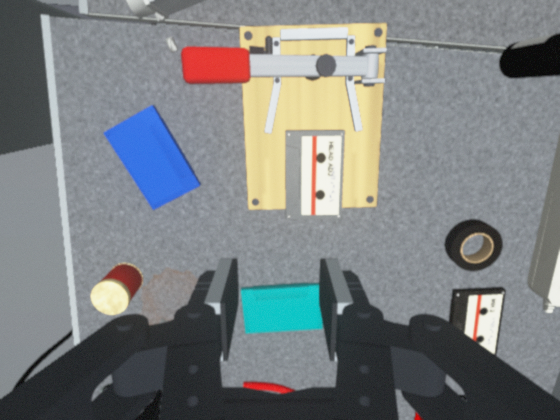

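The wrist view shows the bed corners at (240,26), (386,24), (378,206) and (249,210). The cassette's top face spans (286,130) to (342,218), and the red handle spans (182,48) to (250,82). Next I'll fit the jig pose.

```bash
cat >> h.py <<'E'
def rayf(f,u,v,z):
    d=np.load(f);T=d["T"];r=T[:3,:3]@np.linalg.inv(d["K"])@[u,v,1.];o=T[:3,3];return o+r*(z-o[2])/r[2]
def fit2(J,W):
    c=np.mean(W,0);j=np.mean(J,0);H=(J-j).T@(W-c);th=np.arctan2(H[0,1]-H[1,0],H[0,0]+H[1,1])
    R=np.array([[np.cos(th),-np.sin(th)],[np.sin(th),np.cos(th)]]);return th,R,c-R@j
E
python3 - <<'E'
from h import *
px=[(240,26),(386,24),(378,206),(249,210)]
J=np.array([(-75,65),(75,65),(75,-130),(-75,-130)])/1e3
W=np.array([rayf("w1.npz",*p,.01)[:2] for p in px])
th,R,t=fit2(J,W)
print("jig",th,t,"res",np.round((J@R.T+t-W)*1e3,1).tolist())
np.savez("jig.npz",th=th,R=R,t=t)
C=np.array([rayf("w1.npz",*p,.022)[:2] for p in [(286,130),(343,130),(342,218),(286,217)]])
print("cass jig",np.round((C-t)@R*1e3,1).tolist(),np.round((C.mean(0)-t)@R*1e3,1))
print("handle jig",np.round((rayf("w1.npz",216,65,.106)[:2]-t)@R*1e3,1),"exp",52-152*np.cos(.4),22)
for n,p in(("push start",(0,-165)),("pushhome",(0,-50)),("press",(-88,22)),("pressdn",(-100,22))):print(n,R@np.array(p)/1e3+t)
for p,n in(((375,279),"hs"),((397,225),"cutters"),((349,294),"can")):print(n,ray("top",*p,.015))
E
```

```text
jig 0.09238418089854582 [ 0.55105658 -0.0055486 ] res [[-1.2, -0.3], [1.6, 2.1], [-0.0, -1.2], [-0.4, -0.5]]
cass jig [[-29.9, -38.0], [30.5, -39.6], [31.7, -138.2], [-31.9, -135.2]] [  0.1 -87.7]
handle jig [-86.   22.8] exp -88.00127108843853 22
push start [ 0.5662783  -0.16984498]
pushhome [ 0.55566922 -0.05533538]
press [0.46140228 0.00823933]
pressdn [0.44945346 0.0071323 ]
hs [ 0.38315239 -0.3258551   0.015     ]
cutters [ 0.55383627 -0.40596434  0.015     ]
can [ 0.33780394 -0.2423126   0.015     ]
```

send_rows(
  commands=[
    [0, 0, 0.01, 16, -34, 0, 0.4],
    [0, 0, 0.017, 32, -68, 0, 0.4],
    [0, 0, 0.017, 46, -94, -20, 0.4],
    [0, 0, 0.017, 46, -94, -60, 0.4],
    [0, 0, 0.017, 46, -94, -100, 0.4],
  ],
)

```text
time_s: 2.98
position: [0.5686, -0.1649, 0.1914]
tool_rot: [0.672, 0.74, 0.001, 0.002]
ft_force: [0.3, 0.1, -0.9]
width: 0.0342
gripper_force: 0.0
```

send_rows(
  commands=[
    [0, 0, 0, 0, 0, -40, 0.4],
    [0, 0, 0, 0, 0, -80, 0.4],
    [0, 0, 0, 0, 0, -120, 0.4],
    [0, 0, 0, 0, 0, -155, 0.4],
    [0, 0, 0, 0, 0, -169, 0.4],
  ],
)

```text
time_s: 3.4
position: [0.564, -0.1609, 0.0178]
tool_rot: [0.671, 0.741, -0.001, -0.004]
ft_force: [0.4, 0.5, -0.5]
width: 0.0341
gripper_force: 0.0
```

Run:
```python
from h import *
s=bot.get_state();d=np.load("jig.npz");print(s["time_s"],s["position"],(s["position"][:2]-d["t"])@d["R"]*1e3,s["tool_rot"],s["ft_force"])
im=bot.snapshot("wrist");save("w2",im);m=bot.camera_model("wrist");np.savez("w2.npz",T=m["T"],K=m["camera_matrix"])
```

```text
3.4 [ 0.56395058 -0.16092093  0.01778972] [  -1.49452566 -155.89926651] [ 0.67119597  0.74127081 -0.0010232  -0.00353696] [ 0.43603269  0.46515269 -0.50637274]
```

View pics/w2.png

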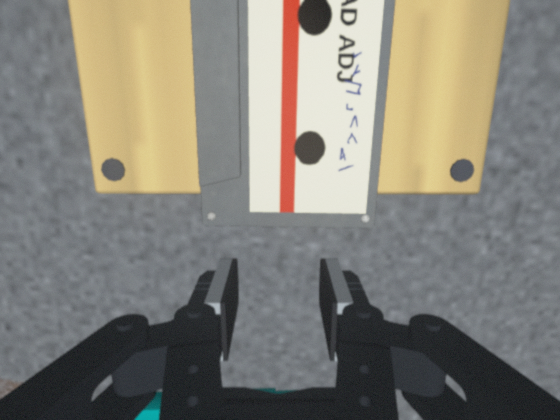

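The cassette's free edge is at row ≈225 (columns 203–372), and both fingers stand just behind it, off the bed. I'll check that the arm has settled before pushing.

send_rows(
  commands=[
    [0, 0, 0, 0, 0, 1, 0.4],
    [0, 0, 0, 0, 0, 2, 0.4],
    [0, 0, 0, 0, 0, 2, 0.4],
    [0, 0, 0, 0, 0, 2, 0.4],
    [0, 0, 0, 0, 0, 2, 0.4],
  ],
)

```text
time_s: 3.87
position: [0.5677, -0.1646, 0.0263]
tool_rot: [0.672, 0.74, 0.001, 0.001]
ft_force: [-0.8, 0.8, -0.4]
width: 0.0344
gripper_force: 0.0
```

Run:
```python
from h import *
s=bot.get_state();d=np.load("jig.npz");print(s["time_s"],s["position"],(s["position"][:2]-d["t"])@d["R"]*1e3,s["tool_rot"],s["ft_force"])
C=[rayf("w2.npz",*p,.022)[:2] for p in [(203,225),(372,227)]]
B=[rayf("w2.npz",*p,.01)[:2] for p in [(97,192),(481,192)]]
print("free edge jig",(np.array(C)-d["t"])@d["R"]*1e3,"bed corners (-75/75,-130)",(np.array(B)-d["t"])@d["R"]*1e3)
```

```text
3.8667 [ 0.56767755 -0.16457275  0.02631288] [   1.87966357 -159.87934007] [0.67226968 0.74030495 0.00080382 0.00118805] [-0.84668343  0.82747021 -0.40612303]
free edge jig [[ -29.88915882 -128.15311252]
 [  31.04528649 -128.3526674 ]] bed corners (-75/75,-130) [[ -72.74651772 -119.32444227]
 [  74.66282629 -118.06476636]]
```

send_rows(
  commands=[
    [0, 0, 0, -2, 10, -3, 0.4],
    [0, 0, 0, -4, 22, -3, 0.4],
    [0, 0, 0, -5, 34, -3, 0.4],
    [0, 0, 0, -6, 46, -3, 0.4],
    [0, 0, 0, -7, 58, -3, 0.4],
  ],
)

```text
time_s: 4.28
position: [0.5592, -0.1043, 0.0215]
tool_rot: [0.672, 0.741, 0.0, -0.0]
ft_force: [0.1, -0.4, 0.3]
width: 0.0344
gripper_force: 0.1
```

send_rows(
  commands=[
    [0, 0, 0, -1, 8, 0, 0.4],
    [0, 0, 0, -1.5, 15, 0, 0.4],
    [0, 0, 0, -2, 21, 0, 0.4],
    [0, 0, 0, -2.5, 26, 0, 0.4],
    [0, 0, 0, -3, 30, 0, 0.4],
  ],
)

```text
time_s: 4.7
position: [0.5565, -0.0761, 0.0216]
tool_rot: [0.672, 0.74, -0.0, 0.0]
ft_force: [0.4, 0.1, 0.0]
width: 0.0344
gripper_force: 0.1
```

send_rows(
  commands=[
    [0, 0, 0, 0, 2, 0, 0.4],
    [0, 0, 0, -0.5, 4, 0, 0.4],
    [0, 0, 0, -0.5, 6, 0, 0.4],
    [0, 0, 0, -0.5, 6, 0, 0.4],
    [0, 0, 0, -0.5, 6, 0, 0.4],
  ],
)

```text
time_s: 5.12
position: [0.556, -0.0706, 0.0216]
tool_rot: [0.672, 0.74, -0.0, 0.0]
ft_force: [-0.8, -0.2, 0.3]
width: 0.0339
gripper_force: 0.0
```

Run:
```python
from h import *
s=bot.get_state();d=np.load("jig.npz");print(s["time_s"],s["position"],(s["position"][:2]-d["t"])@d["R"]*1e3,s["tool_rot"],s["ft_force"])
im=bot.snapshot("wrist");save("w3",im);m=bot.camera_model("wrist");np.savez("w3.npz",T=m["T"],K=m["camera_matrix"])
```

```text
5.1167 [ 0.55595365 -0.0706185   0.02161717] [ -1.12669962 -65.24417929] [ 6.72437065e-01  7.40154302e-01 -3.56729515e-05  3.12884769e-05] [-0.802815   -0.22736391  0.25738149]
```

View pics/w3.png

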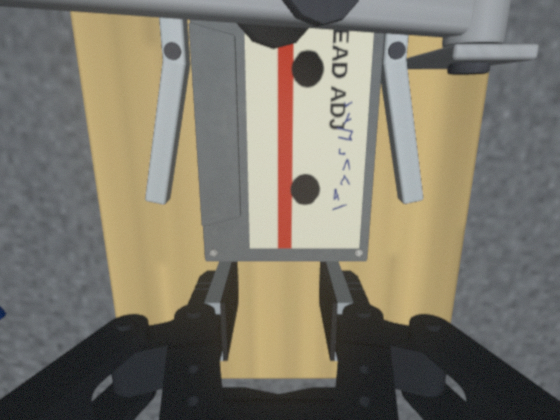

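The cassette sits straight between the rails, with its free edge at row ≈258 against the fingers. I'll push on in small steps until it meets the stop.

send_rows(
  commands=[
    [0, 0, 0, 0, 1, 0, 0.4],
    [0, 0, 0, 0, 2, 0, 0.4],
    [0, 0, 0, 0, 3, 0, 0.4],
    [0, 0, 0, 0, 4, 0, 0.4],
    [0, 0, 0, 0, 4, 0, 0.4],
  ],
)

```text
time_s: 5.58
position: [0.556, -0.0662, 0.0216]
tool_rot: [0.672, 0.74, 0.0, -0.0]
ft_force: [0.5, -0.3, 0.6]
width: 0.0342
gripper_force: 0.0
```

send_rows(
  commands=[
    [0, 0, 0, 0, 0.5, 0, 0.4],
    [0, 0, 0, 0, 1, 0, 0.4],
    [0, 0, 0, 0, 1.5, 0, 0.4],
    [0, 0, 0, 0, 2, 0, 0.4],
    [0, 0, 0, 0, 2, 0, 0.4],
  ],
)

```text
time_s: 6.0
position: [0.556, -0.0643, 0.0216]
tool_rot: [0.672, 0.74, 0.0, -0.0]
ft_force: [-0.8, -0.2, 0.1]
width: 0.0345
gripper_force: 0.0
```

send_rows(
  commands=[
    [0, 0, 0, 0, 0.5, 0, 0.4],
    [0, 0, 0, 0, 1, 0, 0.4],
    [0, 0, 0, 0, 1.5, 0, 0.4],
    [0, 0, 0, 0, 2, 0, 0.4],
    [0, 0, 0, 0, 2, 0, 0.4],
  ],
)

```text
time_s: 6.42
position: [0.5559, -0.0623, 0.0216]
tool_rot: [0.672, 0.74, -0.0, -0.0]
ft_force: [-0.6, -0.3, -0.0]
width: 0.0341
gripper_force: 0.0
```

send_rows(
  commands=[
    [0, 0, 0, 0, 0.5, 0, 0.4],
    [0, 0, 0, 0, 1, 0, 0.4],
    [0, 0, 0, 0, 1.5, 0, 0.4],
    [0, 0, 0, 0, 1.5, 0, 0.4],
    [0, 0, 0, 0, 1.5, 0, 0.4],
  ],
)

```text
time_s: 6.83
position: [0.556, -0.0609, 0.0216]
tool_rot: [0.672, 0.74, 0.0, -0.0]
ft_force: [0.2, -0.8, -0.2]
width: 0.0342
gripper_force: 0.0
```

Run:
```python
from h import *
s=bot.get_state();d=np.load("jig.npz");print(s["time_s"],s["position"],(s["position"][:2]-d["t"])@d["R"]*1e3,s["tool_rot"],s["ft_force"])
im=bot.snapshot("wrist");save("w4",im);m=bot.camera_model("wrist");np.savez("w4.npz",T=m["T"],K=m["camera_matrix"])
```

```text
6.8333 [ 0.55597251 -0.06087663  0.02161552] [ -0.20920242 -55.5455963 ] [ 6.72351946e-01  7.40231626e-01  3.43219113e-05 -1.41396173e-05] [ 0.2290368  -0.76542856 -0.23458675]
```

View pics/w4.png

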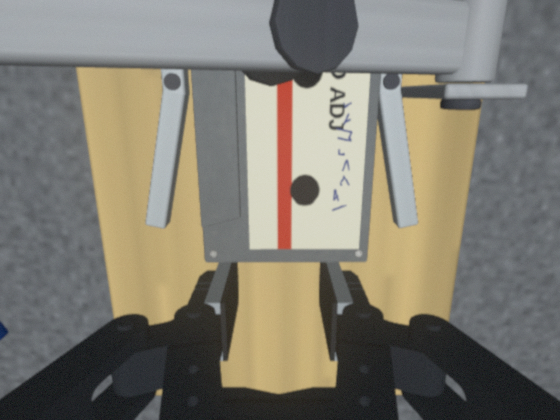

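Run:
```python
from h import *
d=np.load("jig.npz")
for n,p,z in(("edgeL",(206,260),.022),("edgeR",(366,260),.022),("railL",(157,225),.018),("railR",(406,225),.018),("pivL",(172,81),.018),("pivR",(391,81),.018)):
  print(n,np.round((rayf("w4.npz",*p,z)[:2]-d["t"])@d["R"]*1e3,1))
```

```text
edgeL [-28.6 -43. ]
edgeR [ 32.7 -42.7]
railL [-47.4 -30.2]
railR [ 48.  -29.9]
pivL [-37.6  22.1]
pivR [37.4 22.4]
```

The edge reads about 13 mm behind the rail ends, so roughly 5–7 mm remain. I'll continue until force shows.

send_rows(
  commands=[
    [0, 0, 0, -0.1, 1, 0, 0.4],
    [0, 0, 0, -0.2, 2, 0, 0.4],
    [0, 0, 0, -0.3, 3, 0, 0.4],
    [0, 0, 0, -0.4, 4, 0, 0.4],
    [0, 0, 0, -0.4, 4, 0, 0.4],
  ],
)

```text
time_s: 7.3
position: [0.5555, -0.0566, 0.0216]
tool_rot: [0.672, 0.74, 0.0, -0.0]
ft_force: [-0.6, 0.3, -0.6]
width: 0.0342
gripper_force: 0.0
```

send_rows(
  commands=[
    [0, 0, 0, 0, 0.5, 0, 0.4],
    [0, 0, 0, 0, 1, 0, 0.4],
    [0, 0, 0, 0, 1.5, 0, 0.4],
    [0, 0, 0, 0, 1.5, 0, 0.4],
    [0, 0, 0, 0, 1.5, 0, 0.4],
  ],
)

```text
time_s: 7.72
position: [0.5555, -0.0559, 0.0216]
tool_rot: [0.672, 0.74, -0.0, 0.0]
ft_force: [0.8, -0.8, -0.5]
width: 0.0344
gripper_force: 0.8
```

send_rows(
  commands=[
    [0, 0, 0, 0, 0.5, 0, 0.4],
    [0, 0, 0, 0, 1, 0, 0.4],
    [0, 0, 0, 0, 1, 0, 0.4],
    [0, 0, 0, 0, 1, 0, 0.4],
    [0, 0, 0, 0, 1, 0, 0.4],
  ],
)

```text
time_s: 8.13
position: [0.5555, -0.0557, 0.0217]
tool_rot: [0.673, 0.74, -0.0, 0.001]
ft_force: [-0.6, -5.6, -0.0]
width: 0.034
gripper_force: 2.6
```

It has stalled against the stop at 5.6 N. I'll back off, rise and shut the fingers, then look again once the arm is still.

send_rows(
  commands=[
    [0, 0, 0, 1, -12, 0, 0.4],
    [0, 0, 0, 3, -30, 2, 0.4],
    [0, 0, 0, 3, -30, 40, 0.4],
    [0, 0, 0, 3, -30, 80, 0.4],
    [0, 0, 0, 3, -30, 120, 0.2],
  ],
)

```text
time_s: 8.55
position: [0.5578, -0.0848, 0.1425]
tool_rot: [0.673, 0.74, -0.0, -0.001]
ft_force: [2.2, 0.3, 1.1]
width: 0.0233
gripper_force: 0.0
```

send_rows(
  commands=[
    [0, 0, 0, -12, 0, 35, 0],
    [0, 0, 0, -24, 0, 70, 0],
    [0, 0, 0, -36, 0, 100, 0],
    [0, 0, 0, -46, 0, 120, 0],
    [0, 0, 0, -50, 0, 130, 0],
  ],
)

```text
time_s: 8.97
position: [0.5086, -0.0848, 0.2745]
tool_rot: [0.673, 0.74, 0.002, 0.001]
ft_force: [0.4, -0.7, -0.1]
width: 0.0001
gripper_force: 0.0
```

send_rows(
  commands=[
    [0, 0, 0, 0, 0, 0, 0],
    [0, 0, 0, 0, 0, 0, 0],
    [0, 0, 0, 0, 0, 0, 0],
    [0, 0, 0, 0, 0, 0, 0],
    [0, 0, 0, 0, 0, 0, 0],
  ],
)

```text
time_s: 9.38
position: [0.5082, -0.0844, 0.2703]
tool_rot: [0.672, 0.74, -0.001, -0.001]
ft_force: [-0.2, -0.4, -0.2]
width: 0.0001
gripper_force: 0.0
```

Run:
```python
from h import *
s=bot.get_state();print(s["time_s"],s["position"],s["width"])
m=bot.camera_model("wrist");im=bot.snapshot("wrist");save("w5",im);np.savez("w5.npz",T=m["T"],K=m["camera_matrix"])
```

```text
9.3833 [ 0.5082441  -0.08435859  0.27030275] 0.0001222979688182278
```

View pics/w5.png

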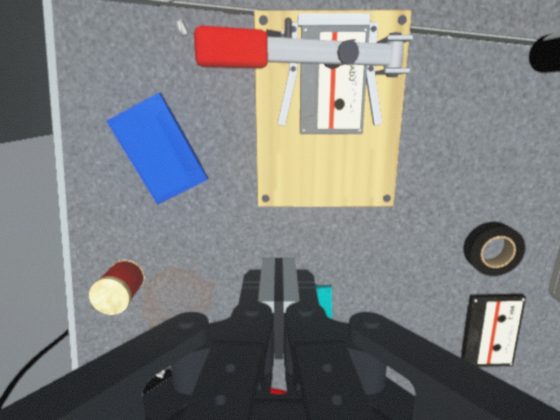

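The cassette now touches the end stop at row ≈25, with its free edge at row ≈133. The lever is still up, with the handle centred at about (231,47). Bed corners are at (256,11), (410,11), (393,206) and (258,206).

Run:
```python
from h import *
px=[(256,11),(410,11),(393,206),(258,206)]
J=np.array([(-75,65),(75,65),(75,-130),(-75,-130)])/1e3
W=np.array([rayf("w5.npz",*p,.01)[:2] for p in px])
th,R,t=fit2(J,W);np.savez("jig.npz",th=th,R=R,t=t)
print("jig",th,t,"res",np.round((J@R.T+t-W)*1e3,1).tolist())
C=np.array([rayf("w5.npz",*p,.022)[:2] for p in [(300,133),(363,133)]])
print("free edge",np.round((C-t)@R*1e3,1).tolist())
S=np.array([rayf("w5.npz",*p,.02)[:2] for p in [(299,25),(370,25)]]);print("stop",np.round((S-t)@R*1e3,1).tolist())
h=rayf("w5.npz",231,47,.106);print("handle",h,(h[:2]-t)@R*1e3, "expected",R@[-.088,.022]+t)
```

```text
jig 0.09659627279361706 [0.55024043 0.00422577] res [[-2.4, 1.0], [2.1, 1.5], [1.2, -1.2], [-0.9, -1.3]]
free edge [[-29.9, -48.7], [33.2, -48.7]]
stop [[-32.4, 50.1], [33.6, 50.1]]
handle [0.46249266 0.0177163  0.106     ] [-86.03759504  21.89057104] expected [0.46052885 0.01763595]
```

The cassette is home: its free edge is at y ≈ -49 and the stop at 50. Next, go over the handle and press.

send_rows(
  commands=[
    [0, 0, 0, -12, 25, -20, 0],
    [0, 0, 0, -25, 50, -45, 0],
    [0, 0, 0, -38, 75, -70, 0],
    [0, 0, 0, -46, 92, -95, 0],
    [0, 0, 0, -51, 102, -115, 0],
  ],
)

```text
time_s: 9.85
position: [0.4556, 0.0198, 0.1546]
tool_rot: [0.671, 0.741, -0.001, -0.001]
ft_force: [0.2, 0.5, -0.2]
width: 0.0004
gripper_force: 0.0
```

send_rows(
  commands=[
    [0, 0, 0, 0, 0, 0, 0],
    [0, 0, 0, 0, 0, 0, 0],
    [0, 0, 0, 0, 0, -8, 0],
    [0, 0, 0, 0, 0, -16, 0],
    [0, 0, 0, 0, 0, -25, 0],
  ],
)

```text
time_s: 10.27
position: [0.4589, 0.0168, 0.1319]
tool_rot: [0.673, 0.74, 0.001, 0.001]
ft_force: [0.4, 0.3, 0.1]
width: 0.0
gripper_force: 0.0
```

send_rows(
  commands=[
    [0, 0, 0, -1, 0, -8, 0],
    [0, 0, 0, -3, 0, -16, 0],
    [0, 0, 0, -5, 0, -24, 0],
    [0, 0, 0, -7, -0.5, -32, 0],
    [0, 0, 0, -8, -0.5, -40, 0],
  ],
)

```text
time_s: 10.68
position: [0.4488, 0.0169, 0.0908]
tool_rot: [0.672, 0.74, -0.0, -0.0]
ft_force: [-2.3, -0.5, 4.7]
width: -0.0001
gripper_force: 2.0
```

send_rows(
  commands=[
    [0, 0, 0, -1, 0, -8, 0],
    [0, 0, 0, -2, 0, -16, 0],
    [0, 0, 0, -3, 0, -23, 0],
    [0, 0, 0, -3, 0, -29, 0],
    [0, 0, 0, -3, 0, -33, 0],
  ],
)

```text
time_s: 11.1
position: [0.4454, 0.0168, 0.0576]
tool_rot: [0.672, 0.74, -0.001, -0.001]
ft_force: [-3.2, -0.2, 8.2]
width: -0.0002
gripper_force: 4.1
```

send_rows(
  commands=[
    [0, 0, 0, 0, 0, -2, 0],
    [0, 0, 0, 0, 0, -4, 0],
    [0, 0, 0, 0, 0, -5, 0],
    [0, 0, 0, 0, 0, -5, 0],
    [0, 0, 0, 0, 0, -5, 0],
  ],
)

```text
time_s: 11.52
position: [0.4455, 0.0168, 0.0533]
tool_rot: [0.673, 0.74, -0.001, -0.001]
ft_force: [-5.1, -1.6, 11.5]
width: 0.0001
gripper_force: 5.9
```

send_rows(
  commands=[
    [0, 0, 0, 0, 0, -1, 0],
    [0, 0, 0, 0, 0, -2, 0],
    [0, 0, 0, 0, 0, -3, 0],
    [0, 0, 0, 0, 0, -3, 0],
    [0, 0, 0, 0, 0, -3, 0],
  ],
)

```text
time_s: 11.93
position: [0.4455, 0.0168, 0.0517]
tool_rot: [0.673, 0.74, -0.0, -0.001]
ft_force: [-9.6, -0.7, 38.1]
width: -0.0002
gripper_force: 19.7
```

The force jumped to 38 N, so the lever is on its hard stop and past the catch. Now I'll let go by rising slowly.

send_rows(
  commands=[
    [0, 0, 0, 0, 0, 4, 0],
    [0, 0, 0, 0, 0, 8, 0],
    [0, 0, 0, 0, 0, 13, 0],
    [0, 0, 0, 0, 0, 18, 0],
    [0, 0, 0, 0, 0, 23, 0],
  ],
)

```text
time_s: 12.35
position: [0.4468, 0.0171, 0.0737]
tool_rot: [0.672, 0.74, 0.0, 0.0]
ft_force: [0.2, -0.2, -0.8]
width: 0.0002
gripper_force: 0.0
```

send_rows(
  commands=[
    [0, 0, 0, 0, 0, 30, 0],
    [0, 0, 0, 10, -20, 65, 0],
    [0, 0, 0, 25, -45, 100, 0],
    [0, 0, 0, 40, -70, 135, 0],
    [0, 0, 0, 52, -95, 170, 0],
  ],
)

```text
time_s: 12.77
position: [0.4962, -0.0728, 0.2372]
tool_rot: [0.672, 0.74, 0.0, 0.0]
ft_force: [0.9, 0.6, -0.5]
width: 0.0002
gripper_force: 0.0
```

send_rows(
  commands=[
    [0, 0, 0, 0, 0, 10, 0],
    [0, 0, 0, 0, 0, 20, 0],
    [0, 0, 0, 0, 0, 20, 0],
    [0, 0, 0, 0, 0, 20, 0],
    [0, 0, 0, 0, 0, 20, 0],
  ],
)

```text
time_s: 13.18
position: [0.4945, -0.0706, 0.2537]
tool_rot: [0.672, 0.741, -0.001, -0.001]
ft_force: [-0.3, -0.1, -0.9]
width: -0.0
gripper_force: 0.0
```

Run:
```python
from h import *
s=bot.get_state();print(s["time_s"],s["position"],s["ft_force"])
m=bot.camera_model("wrist");im=bot.snapshot("wrist");save("w6",im);np.savez("w6.npz",T=m["T"],K=m["camera_matrix"])
d=np.load("jig.npz")
for a in(0,.4):
  r=.152;q=d["R"]@[.052-r*np.cos(.4-a),.022]+d["t"];print(a,proj("wrist",[*q,.106 if a==0 else .047]))
```

```text
13.1833 [ 0.49445107 -0.07061431  0.25374536] [-0.34533353 -0.076341   -0.88431057]
0 [244.09826323  67.00878055]
0.4 [236.30769693  71.64606026]
```

View pics/w6.png

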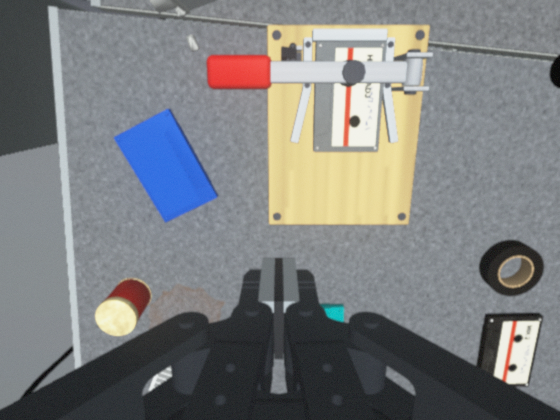

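The handle is centred at (239,72), against a predicted (236,72) for held and (244,67) for raised. It also looks smaller than before, and the force was zero while rising, so the catch holds. The cassette is still at the stop (row ≈40 to 152), so I'm handing in.

```bash
python3 -c "
from cell import bot
print(bot.hand_in())"
```

```text
the job is handed in; nothing more can be done
None
```

I pushed the cassette home against the end stop with the clamp still open, then pressed the lever until its catch held. The last wrist picture showed both in place with the arm clear, and the job is handed in; no verdict was returned.

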